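# Sort reagent bottles and markers into their colour trays

### The arm

A 7-joint arm with a two-finger parallel gripper is mounted at the origin on a cart in front of the work surface, level with it; the furniture and walls round the work are solid. World frame = base frame: x ahead of the robot, y to its left, z up, the work surface at z = 0. Lengths are in m, angles in rad, forces in N, time in s.
With the tool pointing down it reaches from about 0.4 to 0.9 m from the base axis. Payload 5.5 kg.
Tool frame: the origin (TCP) lies between the finger pads; the fingertips stand 8 mm ahead of it and the grasp point (between the pads) lies 11 mm behind it; z points along the fingers, y is the direction in which the jaws open and shut (so a half turn about z gives the same grasp; the last joint's range is limited). The gripper opens to 92 mm and grips with 3 to 60 N. Pads are 19 mm wide; open, the fingers measure 130 mm over their backs; the gripper's body (75 mm by 190 mm) begins 47 mm behind the grasp point.
Start: joints at [-1.086, 0.501, -0.427, 1.55, 0.221, 1.138, -0.21], TCP at [0.143, 0.634, 0.235] pointing down, gripper open.
Joint ranges: [-2.88, 2.88], [-0.31, 2.03], [-1.54, 1.56], [0.2, 2.42], [-1.41, 4.55], [0.19, 2.02], [-2.57, 2.57]. Speed limits (rad/s): [2.57, 2.57, 3.14, 3.14, 3.14, 3.14, 3.14].

### API

Orientations are given as a unit quaternion [w, x, y, z].
In Python, from workcell import bot gives the robot as it stands.
- The arm moves only by the tool servo_tool, never from a script. Its argument "plan" is a list of rows, each a list of 7 numbers: the shift along the world's x, y, z in cm, then the turn, a rotation vector about the world's x, y, z in degrees, then the opening, from 0 (shut) to 1 (fully open). A call has 1 to 8 rows; each row shifts and turns the pose as measured when the row begins; what a row does not reach is not made up. A row lasts 1/10 s, in which the tool goes at most 50 mm and 8.59 degrees, less where a joint would pass 70% of its speed; a pose out of reach is approached as far as the arm can. A call with a gripper value outside its range is refused whole. The fingers move at their own pace and stop on an object; "force" is the grip in N (left out, the last holds). Time passes only in rows, so rows that do not move let the fingers close. It gives the time, the measured TCP pose, the force and the opening at its end, in the units of the state.
- bot.state(): the state, without advancing time (a new reading comes with each control period).
- bot.capture(name): name is "scene" or "side" or "wrist"; returns (picture, depth): 480x640x3 uint8, blue, green, red; 480x640 float32, m along the optical axis (not along the pixel's ray), 0 where there is no reading.
- bot.camera_model(name): a dict with "fx", "fy", "cx", "cy" (pixels), "rvec" (rotation vector, rad) and "tvec" (3), from world to camera coordinates, as OpenCV has them; the wrist camera has in their place "hand_eye" (4x4, takes a point from camera to tool coordinates, whose origin is the TCP and whose axes are the flange's). Camera axes: x right, y down, z forward; pixel columns grow to the right and rows downward; lengths in m; the calibration is good to about 2 mm. A picture is of the moment at which its call begins: read the wrist's pose just before it. camera_model takes no time and is no camera call.
- bot.job_done(): hands the job in, once; it reports no verdict.
The state is a dict: "time_s": time; "joint_positions": joint angles; "qd": joint speeds; "effort": joint torques, N m; "tool_pos": TCP position; "orientation": TCP orientation; "contact_force": force on the tool from outside, world axes, zero at the start; "wrist_torque": the same for the moment, N m; "width": finger opening in m.
Only numpy, scipy, OpenCV 4.12 (cv2) and the standard library are available. Lean on these libraries where they do the work, as an engineer would, in place of code of your own. Each camera call takes 0.05 s, during which the arm holds its last target. There are 200 camera calls.

### The job

Sort the bottles and markers into the trays of their own colour: stand each dropper bottle upright, centred on the round black pad of the tray that matches its cap, and lay the red and the blue marker flat in the long bay of the red and the blue tray. Do not knock any bottle over, and leave the roll of tape and the bench timer beside the trays where they are.

Things in the scene. Friction and masses are not known exactly. Their poses are not given: they have to be found in the camera images.
- tray_red: fixed red tray, 129 (x) x 162 (y) mm; origin at its underside's centre, z up. Floor 3 mm, walls 3 mm thick, 10 mm high in all. A wall at x = 0 along y parts it: the -x half is one long marker bay (inside 60 x 156 mm, centre x -31.5, y 0 mm); the +x half has three small bays, the middle one 60 x 60 mm with a round black pad, 54 mm across, top at 4.5 mm, centre x +31.5, y 0 mm.
- tray_yellow: fixed yellow tray, 129 (x) x 162 (y) mm; origin at its underside's centre, z up. Floor 3 mm, walls 3 mm thick, 10 mm high in all. A wall at x = 0 along y parts it: the -x half is one long marker bay (inside 60 x 156 mm, centre x -31.5, y 0 mm); the +x half has three small bays, the middle one 60 x 60 mm with a round black pad, 54 mm across, top at 4.5 mm, centre x +31.5, y 0 mm.
- tray_blue: fixed blue tray, 129 (x) x 162 (y) mm; origin at its underside's centre, z up. Floor 3 mm, walls 3 mm thick, 10 mm high in all. A wall at x = 0 along y parts it: the -x half is one long marker bay (inside 60 x 156 mm, centre x -31.5, y 0 mm); the +x half has three small bays, the middle one 60 x 60 mm with a round black pad, 54 mm across, top at 4.5 mm, centre x +31.5, y 0 mm.
- bottle_red: white dropper bottle with a red pointed cap and a red band, standing upright; origin at the centre of its underside, z up. Round body 33 mm across up to 60 mm high, then the cap 20 mm across up to 86 mm. About 30 g.
- bottle_yellow: white dropper bottle with a yellow pointed cap and a yellow band, standing upright; origin at the centre of its underside, z up. Round body 33 mm across up to 60 mm high, then the cap 20 mm across up to 86 mm. About 30 g.
- bottle_blue: white dropper bottle with a blue pointed cap and a blue band, standing upright; origin at the centre of its underside, z up. Round body 33 mm across up to 60 mm high, then the cap 20 mm across up to 86 mm. About 30 g.
- marker_red: marker pen with a red cap, lying on the worktop, 136 mm long and 12 mm thick (a square bar to the touch); origin at the middle of its axis, 6 mm above what it lies on; its y axis runs along the pen towards the cap, z up. About 16 g.
- marker_blue: marker pen with a blue cap, lying on the worktop, 136 mm long and 12 mm thick (a square bar to the touch); origin at the middle of its axis, 6 mm above what it lies on; its y axis runs along the pen towards the cap, z up. About 16 g.
- tape: loose white roll of tape, 74 mm across, 46 mm high, lying flat; origin at the centre of its underside. A bystander, to be left alone.
- bench_timer: loose small white bench timer beside the trays, 62 x 62 x 20 mm; origin at the centre of its underside. A bystander, to be left alone.

How it is judged:
At the end, for the whole second after the job is handed in: Each bottle stands upright (within 0.1 rad) on the pad of its own colour's tray, within 12 mm of the pad's centre along each of the tray's x and y axes; the red and the blue marker lie flat on the floor of the long bay of their own colour's tray, wholly inside it; all is at rest (x of bottle_red in the frame of tray_red between 0.0195 and 0.0435 m and y of bottle_red in the frame of tray_red between -0.012 and 0.012 m and height (world z) of each of bottle_red, bottle_yellow, bottle_blue below 0.01 m and angle between each of bottle_red, bottle_yellow, bottle_blue's own z axis and vertical below 0.1 rad and linear speed of each of bottle_red, bottle_yellow, bottle_blue, marker_red, marker_blue below 0.02 m/s and x of bottle_yellow in the frame of tray_yellow between 0.0195 and 0.0435 m and y of bottle_yellow in the frame of tray_yellow between -0.012 and 0.012 m and x of bottle_blue in the frame of tray_blue between 0.0195 and 0.0435 m and y of bottle_blue in the frame of tray_blue between -0.012 and 0.012 m and x of marker_red in the frame of tray_red between -0.0585 and -0.0045 m and y of marker_red in the frame of tray_red between -0.02 and 0.02 m and height (world z) of each of marker_red, marker_blue below 0.015 m and angle between marker_red's own y axis and vertical between 1.52 and 1.62 rad and angle between the y axis of marker_red and the y axis of tray_red, either way round below 0.4 rad and x of marker_blue in the frame of tray_blue between -0.0585 and -0.0045 m and y of marker_blue in the frame of tray_blue between -0.02 and 0.02 m and angle between marker_blue's own y axis and vertical between 1.52 and 1.62 rad and angle between the y axis of marker_blue and the y axis of tray_blue, either way round below 0.4 rad); the robot touches nothing.
It fails at once if the red bottle is tipped over (past 40 degrees) (angle between bottle_red's own z axis and vertical above 0.7 rad).
It fails at once if the yellow bottle is tipped over (past 40 degrees) (angle between bottle_yellow's own z axis and vertical above 0.7 rad).
It fails at once if the blue bottle is tipped over (past 40 degrees) (angle between bottle_blue's own z axis and vertical above 0.7 rad).
It fails at once if the roll of tape is pushed more than 25 mm (distance of tape from where it was at the start of the episode above 0.025 m).
It fails at once if the bench timer is pushed more than 25 mm (distance of bench_timer from where it was at the start of the episode above 0.025 m).
It also fails if it takes over 125 s, if anything falls off the work surface, if the arm or the gripper's body presses on something with over 40 N, if the wrist force passes 120 N, or if a joint passes its speed limit or range.

## Working session

There is one attempt and no reset: what is moved stays moved. The work goes in short steps, Python scripts to look and compute and a tool call to move; the robot and the scene stay as the last step left them, time stands still between calls to the robot, and variables do not carry over. Pictures are saved under pics/ and viewed, about 12 in all and at most 16, crops included, and the job is handed in when it is done.

Besides the shell and the picture viewer there is one more tool, called as name([rows], argument=value, ...), one row to a line, values as JSON. servo_tool: Moves the arm, as the interface text tells. Its arguments: {"type":"object","properties":{"plan":{"type":"array"},"force":{"type":"number"}},"required":["plan"]}

```bash
mkdir -p pics
cat > h.py <<'E'
import numpy as np,cv2
from workcell import bot
from scipy.spatial.transform import Rotation as R
def cam(n):
    m=bot.camera_model(n); K=np.array([[m['fx'],0,m['cx']],[0,m['fy'],m['cy']],[0,0,1]])
    if 'rvec' in m:
        r=cv2.Rodrigues(np.array(m['rvec'],float))[0]; t=np.array(m['tvec'],float).ravel()
        return K,r.T,-r.T@t     # cam->world rot, centre
    s=bot.state(); q=s['orientation']; T=np.eye(4); T[:3,:3]=R.from_quat([q[1],q[2],q[3],q[0]]).as_matrix(); T[:3,3]=s['tool_pos']
    T=T@np.array(m['hand_eye']); return K,T[:3,:3],T[:3,3]
def plane(c,uv,z):
    K,r,o=c; uv=np.atleast_2d(uv); d=(r@np.linalg.inv(K)@np.c_[uv,np.ones(len(uv))].T).T
    return o+d*((z-o[2])/d[:,2])[:,None]
def cloud(c,depth):
    K,r,o=c; v,u=np.indices(depth.shape); p=np.stack([(u-K[0,2])/K[0,0]*depth,(v-K[1,2])/K[1,1]*depth,depth],-1)
    return p@r.T+o
E
python3 - <<'E'
from h import *
print(bot.state())
for n in ['scene','side','wrist']:
    c=cam(n); im,d=bot.capture(n); cv2.imwrite(f'pics/{n}0.png',im); np.savez(f'{n}0.npz',im=im,d=d,K=c[0],r=c[1],o=c[2]); print(n,c[2],c[1][:,2])
E
```

```text
{'time_s': 0.0, 'joint_positions': array([-1.0858131 ,  0.50185563, -0.42678499,  1.55143893,  0.22076568,
        1.13827342, -0.21030114]), 'qd': array([ 0.00145157,  0.00049708,  0.00195651, -0.00158344, -0.00014948,
        0.00084986, -0.00143159]), 'effort': array([ 8.03229759e-04, -5.66593409e+01, -5.81520259e+00, -2.79109776e+01,
       -6.84272381e-02,  3.09099723e-02,  1.99621313e-04]), 'tool_pos': array([0.1428664 , 0.63341292, 0.2336775 ]), 'orientation': array([-1.57447421e-04,  1.10648706e-01,  9.93859112e-01, -9.51009542e-04]), 'contact_force': array([-0.37070518, -0.07104352,  0.62618609]), 'wrist_torque': array([-0.00043387, -0.02374426, -0.02702578]), 'width': 0.09224029909580918}
scene [-0.05392931  0.99057885  1.03946663] [ 0.37418297 -0.66749337 -0.64376992]
side [ 0.54183784 -1.02863724  0.8413497 ] [ 0.00763136  0.79043722 -0.61249552]
wrist [0.06575529 0.65164371 0.38322544] [ 0.28165794 -0.06480004 -0.95732427]
```

View pics/scene0.png

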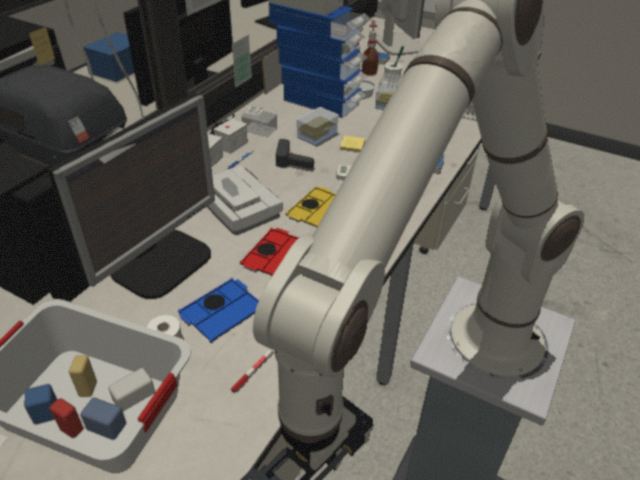

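View pics/side0.png

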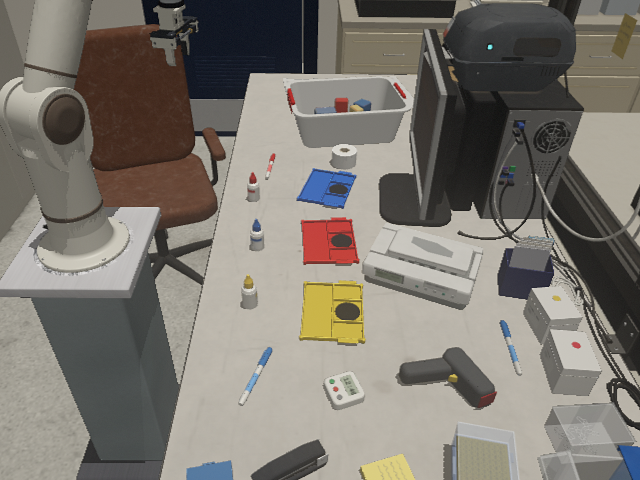

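The side view shows it all: trays blue (327,188), red (330,241), yellow (334,311); bottles red (253,187), blue (257,235), yellow (249,292); markers red (270,166), blue (256,375), with another blue pen at (510,346); tape (344,156), timer (344,390).

Run:
```python
from h import *
f=np.load('side0.npz'); im,d=f['im'],f['d']; c=(f['K'],f['r'],f['o']); P=cloud(c,d)
hsv=cv2.cvtColor(im,cv2.COLOR_BGR2HSV); H,S,V=cv2.split(hsv)
M={'red':((H<8)|(H>172))&(S>120)&(V>60),'yel':(H>15)&(H<35)&(S>110)&(V>60),'blu':(H>95)&(H<125)&(S>110)&(V>60)}
for n,m in M.items():
    k,l,st,ce=cv2.connectedComponentsWithStats(m.astype(np.uint8))
    for i in range(1,k):
        if st[i,4]<15 or not(150<st[i,1]+1<420) : continue
        p=P[(l==i)]; w=plane(c,ce[i],0.006)[0]
        print(n,ce[i].round(),st[i,4],'cloud med',np.median(p,0).round(4),'zmax',np.percentile(p[:,2],97).round(3))
        if st[i,4]>800:
            ys,xs=np.nonzero(l==i); q=plane(c,np.c_[xs,ys].astype(float),0.008)[:,:2]
            hull=cv2.convexHull(q.astype(np.float32)); r=cv2.minAreaRect(q.astype(np.float32)); print('  TRAY',r)
            h=cv2.convexHull(np.c_[xs,ys].astype(np.int32)); t=np.zeros(l.shape,np.uint8); cv2.fillConvexPoly(t,h,1)
            pad=(t>0)&(V<70)&(S<130); pad=cv2.morphologyEx(pad.astype(np.uint8),cv2.MORPH_OPEN,np.ones((5,5)))
            cs=max(cv2.findContours(pad,0,1)[0],key=cv2.contourArea); e=plane(c,cs[:,0].astype(float),0.0045)[:,:2].astype(np.float32)
            print('  PAD',cv2.minEnclosingCircle(e), cv2.fitEllipse(e))
# bottles/markers: points above table near, by cloud clusters
top=(P[...,2]>0.005)&(P[...,2]<0.12)&(P[...,0]>0.2)&(P[...,0]<0.62)&(P[...,1]>-0.5)&(P[...,1]<0.6)&(d>0)
k,l,st,ce=cv2.connectedComponentsWithStats(top.astype(np.uint8))
for i in range(1,k):
    if st[i,4]<40: continue
    p=P[l==i]; r=cv2.minAreaRect(p[:,:2].astype(np.float32)); print('obj',ce[i].round(),st[i,4],[np.round(x,4) for x in r],'z',np.percentile(p[:,2],[5,50,99]).round(3))
    z=p[:,2]; b=p[(z>.07)]
    if len(b)>5: print('   cap xy range',b.min(0).round(4),b.max(0).round(4)); b=p[(z>.01)&(z<.055)]; print('   body',b.min(0).round(4),b.max(0).round(4))
```

```text
red [272. 157.] 25 cloud med [0.4428 0.4003 0.0129] zmax 0.248
red [252. 178.] 49 cloud med [0.4017 0.1911 0.0707] zmax 0.087
red [327. 241.] 2091 cloud med [0.5954 0.0036 0.0047] zmax 0.012
  TRAY ((0.600456178188324, 0.012898176908493042), (0.13049158453941345, 0.18261080980300903), 2.3174455165863037)Traceback (most recent call last):
  File "<stdin>", line 16, in <module>
ValueError: max() iterable argument is empty
```

```bash
python3 -c "
import cv2;im=cv2.imread('pics/side0.png');cv2.imwrite('pics/sidec.png',cv2.resize(im[140:420,220:540],None,fx=2.1,fy=2.1,interpolation=cv2.INTER_CUBIC))"
```

```text
(no output)
```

View pics/sidec.png

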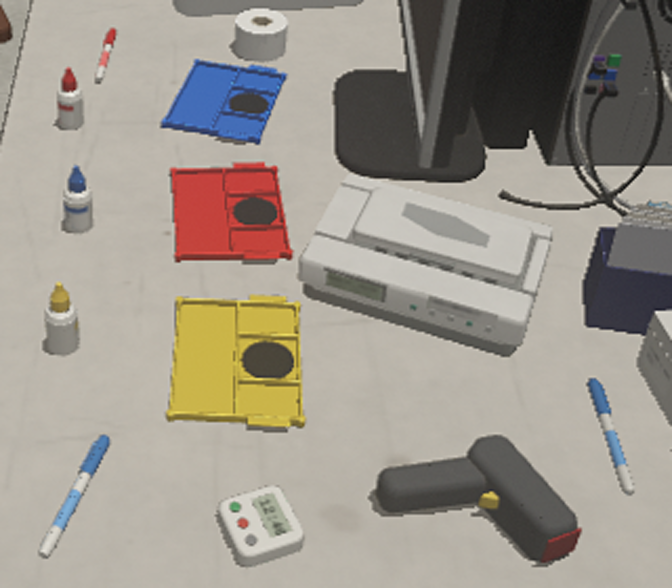

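```bash
cat > m.py <<'E'
from h import *
f=np.load('side0.npz'); im,d=f['im'],f['d']; c=(f['K'],f['r'],f['o']); P=cloud(c,d)
hsv=cv2.cvtColor(im,cv2.COLOR_BGR2HSV); H,S,V=cv2.split(hsv)
M={'red':((H<8)|(H>172))&(S>120)&(V>60),'yel':(H>15)&(H<35)&(S>110)&(V>60),'blu':(H>95)&(H<125)&(S>110)&(V>60)}
for n,m in M.items():
    k,l,st,ce=cv2.connectedComponentsWithStats(m.astype(np.uint8))
    for i in range(1,k):
        if st[i,4]<15 or not(150<st[i,1]+1<420) or ce[i][0]<230 or ce[i][0]>530: continue
        p=P[(l==i)]; print(n,ce[i].round(),st[i,4],'cloud med',np.median(p,0).round(4))
        if st[i,4]>800:
            ys,xs=np.nonzero(l==i); q=plane(c,np.c_[xs,ys].astype(float),0.008)[:,:2]
            r=cv2.minAreaRect(q.astype(np.float32)); print('  TRAY',np.round(r[0],4),np.round(r[1],4),r[2])
            h=cv2.convexHull(np.c_[xs,ys].astype(np.int32)); t=np.zeros(l.shape,np.uint8); cv2.fillConvexPoly(t,h,1); t=cv2.erode(t,np.ones((5,5)))
            pad=((t>0)&(l!=i)&(V<90)).astype(np.uint8); 
            pad=cv2.morphologyEx(pad,cv2.MORPH_OPEN,np.ones((5,5)))
            cs=cv2.findContours(pad,0,1)[0]
            cs=max(cs,key=cv2.contourArea); e=plane(c,cs[:,0].astype(float),0.0045)[:,:2].astype(np.float32)
            print('  PAD',[np.round(x,4) for x in cv2.fitEllipse(e)])
top=(P[...,2]>0.006)&(P[...,2]<0.12)&(P[...,0]>0.2)&(P[...,0]<0.95)&(P[...,1]>-0.5)&(P[...,1]<0.6)&(d>0)
k,l,st,ce=cv2.connectedComponentsWithStats(top.astype(np.uint8))
for i in range(1,k):
    if st[i,4]<40 : continue
    p=P[l==i]; r=cv2.minAreaRect(p[:,:2].astype(np.float32)); print('obj',ce[i].round(),st[i,4],[np.round(x,4) for x in r],'z',np.percentile(p[:,2],[5,50,99]).round(3))
    z=p[:,2]
    if z.max()>.075:
        for a,b_ in ((.07,.1),(.01,.055)):
            b=p[(z>a)&(z<b_)]
            if len(b): print('   ',a,b.min(0).round(4),b.max(0).round(4))
E
python3 m.py
```

```text
red [272. 157.] 25 cloud med [0.4428 0.4003 0.0129]
red [252. 178.] 49 cloud med [0.4017 0.1911 0.0707]
red [327. 241.] 2091 cloud med [0.5954 0.0036 0.0047]
  TRAY [0.6005 0.0129] [0.1305 0.1826] 2.3174455165863037
  PAD [array([0.6326, 0.0121]), array([0.0467, 0.0486]), np.float64(94.2929)]
red [488. 395.] 25 cloud med [ 0.8662 -0.4589  0.038 ]
yel [248. 282.] 84 cloud med [ 0.4256 -0.2114  0.0715]
yel [331. 312.] 3267 cloud med [ 0.597  -0.2331  0.0044]
  TRAY [ 0.6019 -0.2242] [0.1811 0.1309] 86.72639465332031
  PAD [array([ 0.6335, -0.2276]), array([0.0484, 0.0496]), np.float64(99.7273)]
yel [453. 378.] 58 cloud med [ 0.8148 -0.4146  0.0264]
blu [326. 188.] 1387 cloud med [0.5987 0.2514 0.005 ]
  TRAY [0.6052 0.253 ] [0.1814 0.1306] 74.22227478027344
  PAD [array([0.635 , 0.2446]), array([0.0436, 0.0477]), np.float64(82.9416)]
blu [510. 175.] 24 cloud med [1.0438 0.0929 0.1485]
blu [256. 224.] 28 cloud med [ 0.4277 -0.0165  0.0756]
blu [505. 329.] 89 cloud med [ 0.9527 -0.2817  0.012 ]
blu [513. 355.] 28 cloud med [ 0.948  -0.3515  0.0111]
blu [265. 356.] 103 cloud med [ 0.4676 
[... 1728 characters left out ...]
 0.07 [ 0.4161 -0.2157  0.0705] [ 0.4331 -0.2021  0.0893]
    0.01 [ 0.4073 -0.2239  0.0102] [ 0.4408 -0.1971  0.055 ]
obj [336. 312.] 834 [array([ 0.6016, -0.2259]), array([0.184 , 0.1326]), np.float64(87.4474)] z [0.006 0.01  0.013]
obj [510. 351.] 181 [array([ 0.9469, -0.326 ]), array([0.1332, 0.0062]), np.float64(89.9955)] z [0.007 0.01  0.015]
obj [255. 375.] 406 [array([ 0.4511, -0.3954]), array([0.1346, 0.0152]), np.float64(71.1434)] z [0.008 0.011 0.016]
obj [452. 375.] 2782 [array([ 0.7996, -0.4229]), array([0.1403, 0.1151]), np.float64(17.5198)] z [0.012 0.038 0.049]
obj [344. 389.] 1076 [array([ 0.6147, -0.429 ]), array([0.0636, 0.0638]), np.float64(22.1114)] z [0.01  0.018 0.023]
```

```bash
cat >> m.py <<'E'
print('----')
for u,v,w,h in ((260,150,20,32),(235,345,40,62)):
    b=np.zeros(d.shape,bool); b[v:v+h,u:u+w]=1; b&=(P[...,2]>.006)&(P[...,2]<.02); p=P[b]; m=np.median(p,0); q=p-p.mean(0); e=np.linalg.svd(q[:,:2],full_matrices=0)[2][0]
    s=q[:,:2]@e; print('pen',p.mean(0).round(4),'mid',(p.mean(0)[:2]+e*(s.min()+s.max())/2).round(4),'ang',np.degrees(np.arctan2(e[1],e[0]))%180,np.ptp(s).round(3))
g=(d>0)&(P[...,0]>.66)&(P[...,0]<1)
for y in np.arange(-.3,.36,.05):
    s=[]
    for z0,z1 in ((.03,.07),(.07,.2),(.2,.5)):
        x=P[...,0][g&(abs(P[...,1]-y)<.025)&(P[...,2]>z0)&(P[...,2]<z1)]; s.append(np.percentile(x,2).round(3) if len(x)>5 else None)
    print(round(y,2),s)
b=(P[...,2]>.02)&(P[...,2]<.05)&(P[...,1]>.28)&(P[...,1]<.5)&(P[...,0]>.5)&(P[...,0]<.7); print('tape/bin',np.percentile(P[b],[2,50,98],axis=0).round(3))
b=(P[...,2]>.06)&(P[...,1]>.28)&(P[...,1]<.7)&(P[...,0]>.4)&(P[...,0]<.7)&(P[...,2]<.2); print('bin',np.percentile(P[b],[2,50,98],axis=0).round(3))
E
python3 m.py | sed -n '/----/,$p'
```

```text
----
pen [0.4359 0.3593 0.0114] mid [0.4355 0.3545] ang 85.44474584152583 0.149
pen [ 0.4515 -0.3979  0.0113] mid [ 0.4522 -0.3958] ang 70.48799904341934 0.135
-0.3 [None, None, None]
-0.25 [np.float64(0.868), None, None]
-0.2 [np.float64(0.764), np.float64(0.882), None]
-0.15 [np.float64(0.674), np.float64(0.783), None]
-0.1 [np.float64(0.683), np.float64(0.737), None]
-0.05 [np.float64(0.702), np.float64(0.748), None]
-0.0 [np.float64(0.722), np.float64(0.811), np.float64(0.811)]
0.05 [None, np.float64(0.814), np.float64(0.816)]
0.1 [np.float64(0.996), np.float64(0.819), np.float64(0.82)]
0.15 [np.float64(0.897), np.float64(0.828), np.float64(0.832)]
0.2 [np.float64(0.929), np.float64(0.828), np.float64(0.835)]
0.25 [np.float64(0.93), np.float64(0.832), np.float64(0.835)]
0.3 [None, np.float64(0.836), np.float64(0.838)]
0.35 [np.float64(0.662), np.float64(0.84), np.float64(0.842)]
tape/bin [[0.538 0.355 0.021]
 [0.645 0.425 0.04 ]
 [0.692 0.498 0.05 ]]
bin [[0.483 0.451 0.062]
 [0.601 0.483 0.094]
 [0.695 0.695 0.137]]
```

servo_tool([
  [3.7,-3.4,0,0,0,-8.5,1],
  [3.7,-3.4,0,0,0,-8.5,1],
  [3.7,-3.4,0,0,0,-8.5,1],
  [3.7,-3.4,0,0,0,-8.5,1],
  [3.7,-3.4,0,0,0,-8.5,1],
  [3.7,-3.4,0,0,0,-8.5,1],
  [3.7,-3.4,0,0,0,-8.5,1],
  [3.3,-3.4,0,0,0,-8.5,1],
], force=15)

```text
time_s: 0.95
tool_pos: [0.4263, 0.3609, 0.2319]
orientation: [-0.004, 0.65, 0.76, 0.002]
contact_force: [0.4, 1.0, -0.7]
width: 0.092
```

```bash
cat >> h.py <<'E'
def yaw():
    q=bot.state()['orientation']; r=R.from_quat([q[1],q[2],q[3],q[0]]).as_matrix(); return np.degrees(np.arctan2(r[1,0],r[0,0])),r[:,2].round(3)
def look(name):
    c=cam('wrist'); im,d=bot.capture('wrist'); cv2.imwrite(f'pics/{name}.png',im); return c,im,d,cloud(c,d)
def pen(P,d,xy,rad=.1,zf=0.0):
    b=(d>0)&(P[...,2]>zf+.005)&(P[...,2]<zf+.02)&(np.hypot(P[...,0]-xy[0],P[...,1]-xy[1])<rad)
    n,l,st,ce=cv2.connectedComponentsWithStats(b.astype(np.uint8)); i=1+np.argmax(st[1:,4]); p=P[l==i]
    r=cv2.minAreaRect(p[:,:2].astype(np.float32)); q=cv2.boxPoints(r); e=q[1]-q[0]; f=q[2]-q[1]; e=e if np.hypot(*e)>np.hypot(*f) else f
    print('pen',np.round(r[0],4),np.round(r[1],4),'ang',round(np.degrees(np.arctan2(e[1],e[0]))%180,1),'z',np.percentile(p[:,2],[5,50,95]).round(4),'px',ce[i].round())
E
python3 - <<'E'
from h import *
print(yaw(),bot.state()['joint_positions'].round(2))
c,im,d,P=look('w1'); pen(P,d,(.435,.358))
E
```

```text
(np.float64(98.88577694529214), array([-0.004,  0.007, -1.   ])) [-0.67  0.31 -0.09  1.8   0.02  1.03 -0.61]
pen [0.4351 0.3669] [0.1359 0.0146] ang 84.6 z [0.0072 0.0106 0.0126] px [335. 192.]
```

View pics/w1.png

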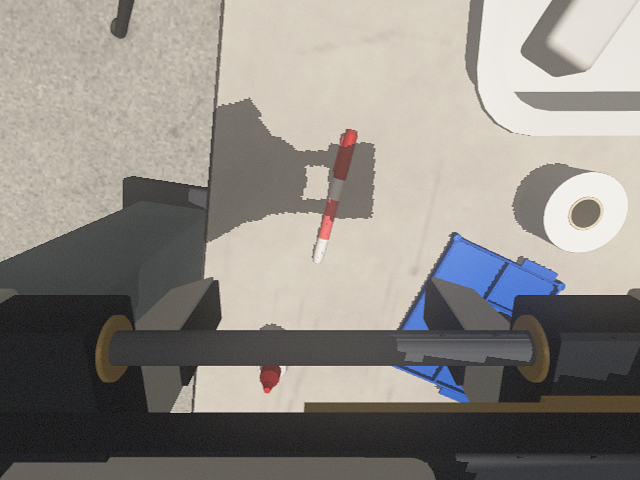

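servo_tool([
  [0.9,0.4,-4,-0.4,-0.2,-7,0.5],
  [0,0,-4.5,0,0,-7,0.5],
  [0,0,-4.5,0,0,0,0.5],
  [0,0,-4.5,0,0,0,0.5],
  [0,0,-2.5,0,0,0,0.5],
  [0,0,-1.2,0,0,0,0.5],
  [0,0,0,0,0,0,0.5],
])

```text
time_s: 1.7
tool_pos: [0.4477, 0.3518, 0.0147]
orientation: [0.005, 0.751, 0.661, 0.002]
contact_force: [-0.2, -0.3, -0.7]
width: 0.0467
```

Run:
```python
from h import *
print(yaw(),bot.state()['tool_pos'].round(4))
```

```text
(np.float64(82.69599181063127), array([ 0.01 , -0.005, -1.   ])) [0.4477 0.3518 0.0147]
```

servo_tool([
  [-1.3,1.2,-0.1,0.3,0.6,2,0.5],
  [0,0,0,0,0,0,0.5],
  [0,0,0,0,0,0,0],
  [0,0,0,0,0,0,0],
  [0,0,0,0,0,0,0],
  [0,0,0,0,0,0,0],
  [0,0,0,0,0,0,0],
])

```text
time_s: 2.4
tool_pos: [0.4371, 0.3692, 0.0205]
orientation: [-0.001, 0.738, 0.675, 0.006]
contact_force: [-0.7, -1.8, 7.7]
width: 0.0104
```

Run:
```python
from h import *
print(yaw(),bot.state()['tool_pos'].round(4))
```

```text
(np.float64(84.96094201056965), array([ 0.007,  0.009, -1.   ])) [0.4371 0.3692 0.0205]
```

Run:
```python
from h import *
c,im,d,P=look('w2')
```

```text
(no output)
```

View pics/w2.png

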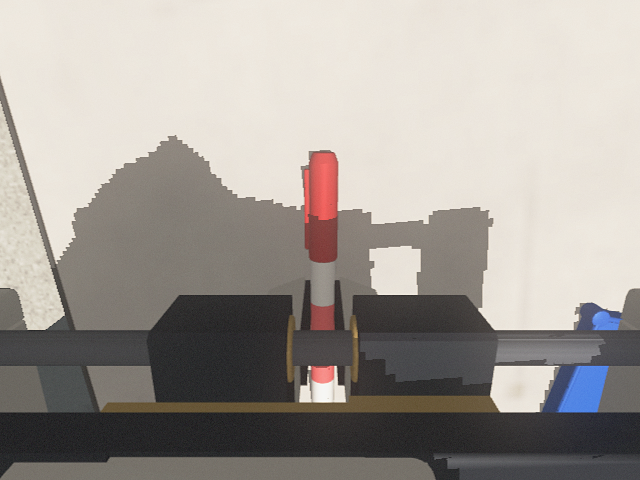

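The pen (from (322,152) down to (322,400)) lies between the fingers. Lift gently and check the width.

servo_tool([
  [0,0,1,0.5,-0.5,0,0],
  [0,0,2,0,0,0,0],
  [0,0,3,0,0,0,0],
  [0,0,2,0,0,0,0],
  [0,0,0,0,0,0,0],
])

```text
time_s: 2.95
tool_pos: [0.437, 0.3678, 0.1044]
orientation: [-0.001, 0.738, 0.675, 0.012]
contact_force: [0.6, 1.0, -0.5]
width: 0.0006
```

Run:
```python
from h import *
print(yaw(),bot.state()['tool_pos'].round(4),bot.state()['width'])
c,im,d,P=look('w3');cv2.imwrite('pics/w3c.png',im[100:430,150:500])
z=bot.state()['tool_pos']; pen(P,d,z[:2],.12,z[2]-.015)
```

```text
(np.float64(84.87998564938916), array([ 0.016,  0.018, -1.   ])) [0.437  0.3678 0.1044] 0.0006078899141078147
pen [0.4293 0.3802] [0.0024 0.015 ] ang 167.6 z [0.0974 0.1041 0.1077] px [308. 285.]
```

View pics/w3c.png

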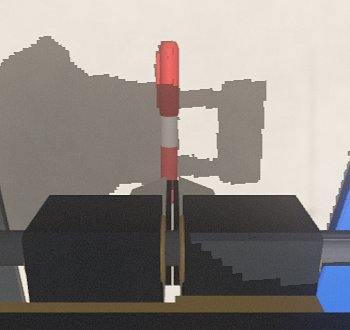

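servo_tool([
  [0,0,0,-1,0.9,0,0.5],
  [0,0,0,0,0,0,0.5],
  [0,0,-3,0,0,0,0.5],
  [0,0,-3,0,0,0,0.5],
  [0,0,-2,0,0,0,0.5],
  [0,0,-0.5,0,0,0,0.5],
  [0,0,0,0,0,0,0.5],
])

```text
time_s: 3.7
tool_pos: [0.4341, 0.3641, 0.0108]
orientation: [0.0, 0.738, 0.674, -0.002]
contact_force: [-0.3, -0.4, -1.3]
width: 0.0452
```

```bash
cat > s.py <<'E'
from h import *
s=bot.state(); y,z=yaw()
print('pos',s['tool_pos'].round(4),'yaw',round(y,1),'fix rx,ry',(-np.degrees(z[1])).round(1),(np.degrees(z[0])).round(1),'w',round(s['width'],4),'f',s['contact_force'].round(1),'q',s['joint_positions'].round(2))
E
python3 s.py
```

```text
pos [0.4341 0.3641 0.0108] yaw 84.8 fix rx,ry 0.2 -0.2 w 0.0452 f [-0.3 -0.4 -1.3] q [-0.72  0.64 -0.04  1.9   0.04  0.61 -0.87]
```

servo_tool([
  [0,0,-0.1,0,0,0,0.1],
  [0,0,0,0,0,0,0.1],
  [0,0,0,0,0,0,0.1],
  [0,0,0,0,0,0,0.1],
  [0,0,0,0,0,0,0.1],
], force=10)

```text
time_s: 4.2
tool_pos: [0.4358, 0.3655, 0.0128]
orientation: [0.0, 0.738, 0.674, 0.0]
contact_force: [-0.3, -0.5, 0.5]
width: 0.0127
```

servo_tool([
  [0,0,0,0,0,0,0],
  [0,0,0,0,0,0,0],
  [0,0,1,0,0,0,0],
  [0,0,2,0,0,0,0],
  [0,0,2,0,0,0,0],
  [0,0,0,0,0,0,0],
], force=20)

```text
time_s: 4.8
tool_pos: [0.4358, 0.3655, 0.0662]
orientation: [0.0, 0.738, 0.674, 0.0]
contact_force: [0.1, 0.4, 0.7]
width: 0.0129
```

```bash
python3 s.py
```

```text
pos [0.4358 0.3655 0.0662] yaw 84.8 fix rx,ry 0.0 0.1 w 0.0129 f [0.1 0.4 0.7] q [-0.71  0.54 -0.04  1.89  0.03  0.71 -0.87]
```

servo_tool([
  [0,0,4.5,0,0,0,0],
  [0.8,-2,3,0,0,1.5,0],
  [2.1,-4.4,0,0,0,1.5,0],
  [2.1,-4.4,0,0,0,1.5,0],
  [2.1,-4.4,0,0,0,1.5,0],
  [2.1,-4.4,0,0,0,1.5,0],
  [2.1,-4.4,0,0,0,0,0],
  [1,-3,0,0,0,0,0],
])

```text
time_s: 5.6
tool_pos: [0.5573, 0.0935, 0.1438]
orientation: [-0.0, 0.685, 0.729, 0.002]
contact_force: [-0.6, -0.2, 0.2]
width: 0.0123
```

```bash
python3 s.py
```

```text
pos [0.5573 0.0935 0.1438] yaw 93.6 fix rx,ry -0.2 0.1 w 0.0123 f [-0.6 -0.2  0.2] q [-0.21  0.42  0.    1.86 -0.    0.86 -0.15]
```

servo_tool([
  [0.5,-4,-1,0,0,-1,0],
  [0.5,-3,-3,0,0,0,0],
  [0,-0.5,-3,0,0,0,0],
  [0,0,-1.5,0,0,0,0],
  [0,0,0,0,0,0,0],
])

```text
time_s: 6.1
tool_pos: [0.5696, 0.005, 0.0566]
orientation: [0.003, 0.696, 0.718, 0.002]
contact_force: [-0.6, -0.3, -0.3]
width: 0.0121
```

```bash
python3 s.py
```

```text
pos [0.5696 0.005  0.0566] yaw 91.8 fix rx,ry 0.1 0.3 w 0.0121 f [-0.6 -0.3 -0.3] q [-0.08  0.56  0.03  1.9  -0.02  0.68 -0.01]
```

servo_tool([
  [0,0.5,-2,0,0,0,0],
  [0,0,-1.2,0,0,0,0],
  [0,0,-0.3,0,0,0,0],
  [0,0,0,0,0,0,0],
])

```text
time_s: 6.5
tool_pos: [0.5705, 0.0109, 0.0221]
orientation: [0.003, 0.696, 0.718, 0.002]
contact_force: [0.1, -0.4, -0.0]
width: 0.0126
```

servo_tool([
  [0,0,-0.4,0,0,0,0],
  [0,0,0,0,0,0,0],
  [0,0,0,0,0,0,0.3],
  [0,0,0,0,0,0,0.3],
  [0,0,0.2,0,0,0,0.3],
  [0,0,2,0,0,0,0.4],
  [0,0,4,0,0,0,0.6],
  [0,0,4,0,0,0,0.8],
])

```text
time_s: 7.3
tool_pos: [0.5675, 0.0109, 0.1203]
orientation: [0.001, 0.695, 0.719, -0.0]
contact_force: [1.5, -0.3, 0.4]
width: 0.047
```

```bash
python3 s.py
python3 - <<'E'
from h import *
c,im,d,P=look('w4'); pen(P,d,(.569,.01),.08,.003)
E
```

```text
pos [0.5675 0.0109 0.1203] yaw 91.9 fix rx,ry 0.1 0.0 w 0.047 f [ 1.5 -0.3  0.4] q [-0.09  0.46  0.03  1.87 -0.02  0.81 -0.02]
pen [0.5715 0.0128] [0.0144 0.1356] ang 92.7 z [0.0103 0.0137 0.0154] px [329. 219.]
```

View pics/w4.png

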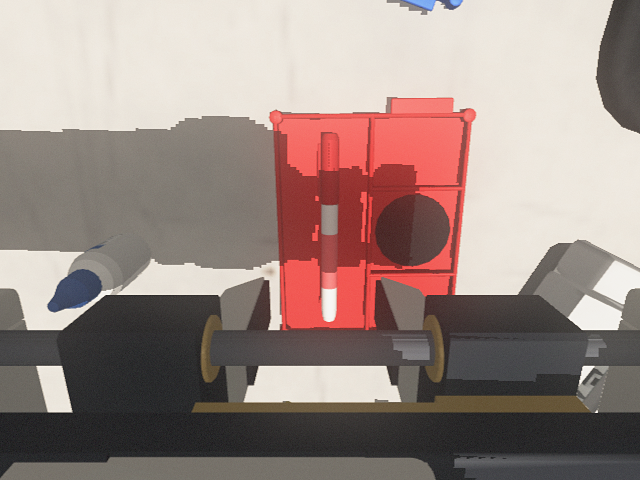

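Red pen sits flat in its bay (column 330, rows 132-322). Now the blue marker.

servo_tool([
  [0,0,4,0,0,0,0.8],
  [-1.4,-4.7,0,0,0,-3,0.8],
  [-1.4,-4.7,0,0,0,-3,0.6],
  [-1.4,-4.7,0,0,0,-3,0.6],
  [-1.4,-4.7,0,0,0,-3,0.6],
  [-1.4,-4.7,0,0,0,-3,0.6],
  [-1.4,-4.7,0,0,0,-3,0.6],
  [-1.4,-4.7,0,0,0,-3,0.6],
])

```text
time_s: 8.15
tool_pos: [0.4775, -0.3158, 0.1771]
orientation: [0.011, 0.813, 0.582, 0.01]
contact_force: [0.1, -0.1, -0.6]
width: 0.0556
```

servo_tool([
  [-1.4,-4.7,0,0,0,0,0.6],
  [-0.5,-2.5,0,0,0,0,0.6],
  [0,0,0,0,0,0,0.6],
])

```text
time_s: 8.45
tool_pos: [0.4526, -0.3991, 0.1786]
orientation: [0.014, 0.817, 0.576, 0.009]
contact_force: [-0.2, -0.2, 0.3]
width: 0.0553
```

```bash
python3 s.py
python3 - <<'E'
from h import *
c,im,d,P=look('w5'); pen(P,d,(.452,-.396),.09)
E
```

```text
pos [ 0.4526 -0.3991  0.1786] yaw 70.4 fix rx,ry 0.7 1.7 w 0.0553 f [-0.2 -0.2  0.3] q [ 0.49  0.43  0.25  1.77 -0.14  0.92  0.46]
pen [ 0.4501 -0.393 ] [0.1359 0.0141] ang 70.2 z [0.0075 0.0106 0.0124] px [312. 198.]
```

servo_tool([
  [-0.2,0.6,-3.5,0.7,1.7,0,0.5],
  [0,0,-4.5,0,0,0,0.5],
  [0,0,-4,0,0,0,0.5],
  [0,0,-2,0,0,0,0.5],
  [0,0,-1,0,0,0,0.5],
  [0,0,0,0,0,0,0.5],
])

```text
time_s: 9.1
tool_pos: [0.4576, -0.3817, 0.0261]
orientation: [0.0, 0.814, 0.581, 0.004]
contact_force: [0.0, -0.2, 0.1]
width: 0.046
```

```bash
python3 s.py
```

```text
pos [ 0.4576 -0.3817  0.0261] yaw 71.0 fix rx,ry -0.2 0.4 w 0.046 f [ 0.  -0.2  0.1] q [ 0.51  0.65  0.19  1.84 -0.2   0.67  0.49]
```

servo_tool([
  [-0.7,-1.1,-0.6,0,0.3,-0.7,0.5],
  [0,0,-0.8,0,0,0,0.5],
  [0,0,-0.2,0,0,0,0.5],
  [0,0,0,0,0,0,0.5],
])

```text
time_s: 9.5
tool_pos: [0.4531, -0.3947, 0.0128]
orientation: [0.002, 0.817, 0.576, 0.003]
contact_force: [-0.1, 0.3, 0.2]
width: 0.0458
```

```bash
python3 s.py
```

```text
pos [ 0.4531 -0.3947  0.0128] yaw 70.4 fix rx,ry -0.1 0.4 w 0.0458 f [-0.1  0.3  0.2] q [ 0.53  0.68  0.19  1.83 -0.21  0.65  0.5 ]
```

servo_tool([
  [-0.2,0,-0.3,0,0.3,0,0.1],
  [0,0,0,0,0,0,0.1],
  [0,0,0,0,0,0,0.1],
  [0,0,0,0,0,0,0.1],
  [0,0,0,0,0,0,0.1],
], force=10)

```text
time_s: 10.0
tool_pos: [0.4519, -0.3954, 0.0112]
orientation: [0.001, 0.817, 0.576, 0.001]
contact_force: [0.1, 0.8, 0.2]
width: 0.0127
```

servo_tool([
  [0,0,0,0,0,0,0],
  [0,0,0,0,0,0,0],
  [0,0,1,0,0,0,0],
  [0,0,2,0,0,0,0],
  [0,0,3,0,0,0,0],
  [0,0,4,0,0,0,0],
  [0,0,3,0,0,0,0],
], force=20)

```text
time_s: 10.7
tool_pos: [0.448, -0.3921, 0.1423]
orientation: [-0.004, 0.817, 0.576, -0.0]
contact_force: [0.5, -0.5, -0.3]
width: 0.0122
```

```bash
python3 s.py
```

```text
pos [ 0.448  -0.3921  0.1423] yaw 70.3 fix rx,ry -0.3 -0.3 w 0.0122 f [ 0.5 -0.5 -0.3] q [ 0.49  0.49  0.25  1.78 -0.15  0.9   0.45]
```

servo_tool([
  [0,0,2,0,0,0,0],
  [0.9,4.6,0,0,0,0.5,0],
  [0.9,4.6,0,0,0,0.5,0],
  [0.9,4.6,0,0,0,0.5,0],
  [0.9,4.6,0,0,0,0.5,0],
  [0.9,4.6,0,0,0,0.5,0],
  [0.9,4.6,0,0,0,0.5,0],
  [0.9,4.6,0,0,0,0.5,0],
])

```text
time_s: 11.5
tool_pos: [0.5124, -0.0732, 0.1785]
orientation: [0.008, 0.804, 0.594, 0.003]
contact_force: [0.5, 0.9, -0.8]
width: 0.012
```

servo_tool([
  [0.9,4.6,0,0,0,0,0],
  [0.9,4.6,0,0,0,0,0],
  [0.9,4.6,0,0,0,0,0],
  [0.9,4.6,0,0,0,0,0],
  [0.9,4.6,0,0,0,0,0],
  [0.9,3,0,0,0,0,0],
  [0,0,0,0,0,0,0],
])

```text
time_s: 12.2
tool_pos: [0.567, 0.2072, 0.1857]
orientation: [0.009, 0.802, 0.598, 0.008]
contact_force: [-0.3, -0.3, -0.1]
width: 0.0127
```

```bash
python3 s.py
python3 - <<'E'
from h import *
c,im,d,P=look('w6')
H,S,V=cv2.split(cv2.cvtColor(im,cv2.COLOR_BGR2HSV)); z=bot.state()['tool_pos'][2]; 
m=(H>95)&(H<125)&(S>110)&(abs(P[...,2]-.005)<.012); k,l,st,ce=cv2.connectedComponentsWithStats(m.astype(np.uint8)); i=1+np.argmax(st[1:,4]); p=P[l==i]; print(st[i],cv2.minAreaRect(p[:,:2].astype(np.float32)))
E
```

```text
pos [0.567  0.2072 0.1857] yaw 73.4 fix rx,ry 0.2 1.3 w 0.0127 f [-0.3 -0.3 -0.1] q [-0.42  0.42  0.03  1.75  0.    0.95 -0.69]
[  259    28   172   223 24717] ((0.6030683517456055, 0.2541232705116272), (0.17907288670539856, 0.1319243311882019), 73.77684020996094)
```

View pics/w6.png

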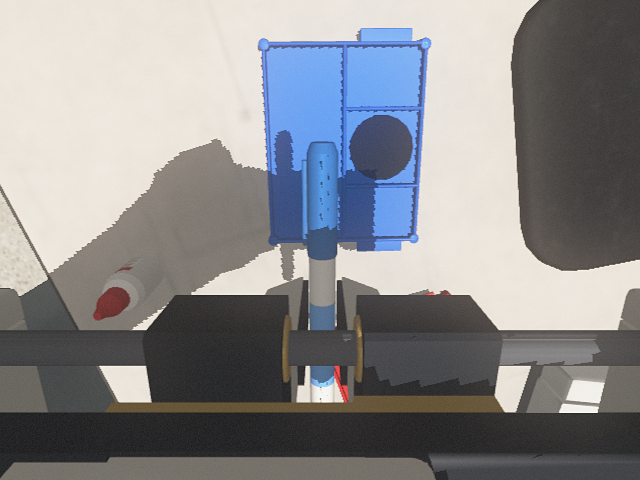

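servo_tool([
  [0.4,3,-2,0.2,1.3,0.6,0],
  [0.3,2.2,-3.5,0,0,0,0],
  [0,0,-4,0,0,0,0],
  [0,0,-2,0,0,0,0],
  [0,0,0,0,0,0,0],
])

```text
time_s: 12.75
tool_pos: [0.5766, 0.25, 0.0718]
orientation: [0.004, 0.801, 0.598, 0.001]
contact_force: [-1.3, -0.5, 0.0]
width: 0.0125
```

```bash
python3 s.py
```

```text
pos [0.5766 0.25   0.0718] yaw 73.5 fix rx,ry 0.3 0.3 w 0.0125 f [-1.3 -0.5  0. ] q [-0.47  0.62  0.01  1.74 -0.    0.79 -0.74]
```

servo_tool([
  [-0.3,0.9,-2,0.3,0.3,0.5,0],
  [0,0,-2,0,0,0,0],
  [0,0,-0.8,0,0,0,0],
  [0,0,0,0,0,0,0],
])

```text
time_s: 13.15
tool_pos: [0.5773, 0.253, 0.028]
orientation: [0.002, 0.801, 0.599, 0.002]
contact_force: [-0.1, 0.3, -0.7]
width: 0.0123
```

```bash
python3 s.py
```

```text
pos [0.5773 0.253  0.028 ] yaw 73.6 fix rx,ry 0.1 0.3 w 0.0123 f [-0.1  0.3 -0.7] q [-0.47  0.68  0.01  1.74 -0.    0.71 -0.74]
```

servo_tool([
  [-0.3,0.6,0,0,0.3,0.4,0],
  [0,0,-0.9,0,0,0,0],
  [0,0,0,0,0,0,0],
])

```text
time_s: 13.45
tool_pos: [0.5767, 0.2588, 0.0224]
orientation: [0.002, 0.799, 0.601, 0.002]
contact_force: [0.0, -1.2, -0.1]
width: 0.0122
```

servo_tool([
  [-0.2,0,-0.5,0,0,0,0],
  [0,0,0,0,0,0,0],
  [0,0,0,0,0,0,0.3],
  [0,0,0,0,0,0,0.3],
  [0,0,0.2,0,0,0,0.3],
  [0,0,2,0,0,0,0.4],
  [0,0,4,0,0,0,0.6],
  [0,0,4,0,0,0,1],
])

```text
time_s: 14.25
tool_pos: [0.5698, 0.2568, 0.1162]
orientation: [0.0, 0.799, 0.601, -0.004]
contact_force: [1.3, -0.1, 0.2]
width: 0.0468
```

```bash
python3 s.py
python3 - <<'E'
from h import *
c,im,d,P=look('w7'); pen(P,d,(.574,.262),.08,.003)
E
```

```text
pos [0.5698 0.2568 0.1162] yaw 73.9 fix rx,ry 0.3 -0.3 w 0.0468 f [ 1.3 -0.1  0.2] q [-0.48  0.56  0.01  1.71 -0.    0.88 -0.75]
pen [0.575  0.2612] [0.1361 0.014 ] ang 74.6 z [0.0103 0.0136 0.0155] px [330. 214.]
```

View pics/w7.png

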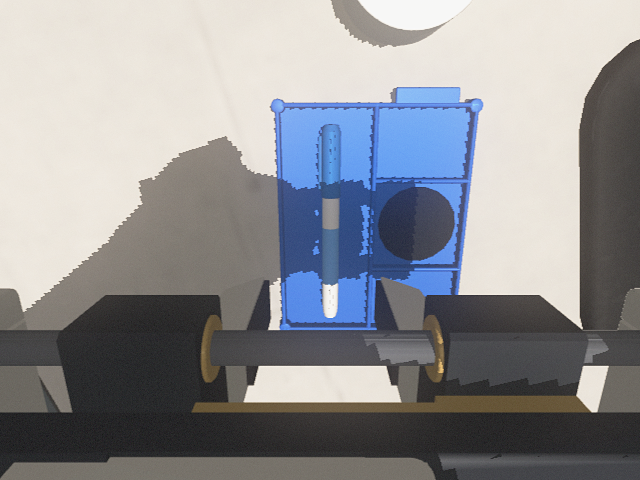

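```bash
cat >> h.py <<'E'
def pad(c,im,P,xy,V0=80):
    V=im.max(2); b=((V<V0)&(np.hypot(P[...,0]-xy[0],P[...,1]-xy[1])<.033)&(P[...,2]<.02)).astype(np.uint8); b=cv2.morphologyEx(b,cv2.MORPH_OPEN,np.ones((5,5)))
    s=max(cv2.findContours(b,0,1)[0],key=cv2.contourArea); s=cv2.convexHull(s); e=plane(c,s[:,0].astype(float),.0045)[:,:2].astype(np.float32)
    print('pad',[np.round(x,4) for x in cv2.fitEllipse(e)],cv2.fitEllipse(s)[0])
def bottle(P,d,xy):
    r=np.hypot(P[...,0]-xy[0],P[...,1]-xy[1])
    for a,b in ((.01,.055),(.062,.07),(.07,.09)):
        p=P[(d>0)&(r<.04)&(P[...,2]>a)&(P[...,2]<b)]
        if len(p)>5: print('bottle z',a,len(p),np.percentile(p,[1,99],axis=0).round(4).tolist(), cv2.minEnclosingCircle(p[:,:2].astype(np.float32)))
E
python3 - <<'E'
from h import *
c,im,d,P=look('w8'); print(im.max(2)[220,415],im.max(2)[205:215,330]); pad(c,im,P,(.635,.2444))
E
```

```text
90 [139 140 135 141 139 143 139 140 138 139]
pad [array([0.6198, 0.2424]), array([0.0246, 0.0404]), np.float64(11.4403)] (389.9101257324219, 234.5703125)
```

servo_tool([
  [0,0,4,0,0,0,1],
  [-4,-1.5,1,0,0,4,1],
  [-4,-1.5,0,0,0,4,1],
  [-4,-1.5,0,0,0,4,1],
  [-3,-1,0,0,0,4,1],
  [0,0,0,0,0,0,1],
  [0,0,0,0,0,0,1],
])

```text
time_s: 15.05
tool_pos: [0.4214, 0.2024, 0.1749]
orientation: [0.003, 0.704, 0.71, 0.006]
contact_force: [-0.0, 0.8, 1.2]
width: 0.0916
```

```bash
python3 s.py
python3 - <<'E'
from h import *
c,im,d,P=look('w9'); bottle(P,d,(.4003,.1945))
E
```

```text
pos [0.4214 0.2024 0.1749] yaw 90.5 fix rx,ry -0.2 0.6 w 0.0916 f [-0.   0.8  1.2] q [-0.45  0.22 -0.06  2.07  0.02  0.84 -0.52]
bottle z 0.01 1127 [[0.3847, 0.1883, 0.0114], [0.416, 0.2157, 0.0546]] ((0.39995288848876953, 0.1995520442724228), 0.016712533310055733)
bottle z 0.062 139 [[0.391, 0.1953, 0.0622], [0.4092, 0.2087, 0.07]] ((0.40001359581947327, 0.1993425190448761), 0.009601697325706482)
bottle z 0.07 474 [[0.3916, 0.192, 0.0701], [0.408, 0.2074, 0.0868]] ((0.40003782510757446, 0.19949272274971008), 0.009074336849153042)
```

servo_tool([
  [-2.1,-0.3,0,-0.2,0.6,0,1],
  [0,0,0,0,0,0,1],
  [0,0,-3,0,0,0,1],
  [0,0,-4,0,0,0,1],
  [0,0,-3,0,0,0,1],
  [0,0,-1,0,0,0,1],
  [0,0,0,0,0,0,1],
])

```text
time_s: 15.8
tool_pos: [0.4126, 0.2042, 0.0632]
orientation: [0.002, 0.706, 0.708, 0.007]
contact_force: [0.3, -0.2, 0.7]
width: 0.0916
```

```bash
python3 s.py
```

```text
pos [0.4126 0.2042 0.0632] yaw 90.2 fix rx,ry -0.4 0.7 w 0.0916 f [ 0.3 -0.2  0.7] q [-0.47  0.4  -0.06  2.16  0.04  0.57 -0.56]
```

servo_tool([
  [-0.8,-0.3,-0.5,-0.4,0.7,0,1],
  [-0.5,-0.2,-1,0,0,0,1],
  [0,0,-1,0,0,0,1],
  [0,0,0,0,0,0,1],
])

```text
time_s: 16.2
tool_pos: [0.4019, 0.2004, 0.0392]
orientation: [0.001, 0.706, 0.708, 0.003]
contact_force: [-0.6, -1.1, -1.2]
width: 0.0921
```

```bash
python3 s.py
```

```text
pos [0.4019 0.2004 0.0392] yaw 90.1 fix rx,ry -0.1 0.3 w 0.0921 f [-0.6 -1.1 -1.2] q [-0.48  0.44 -0.06  2.19  0.05  0.51 -0.57]
```

servo_tool([
  [-0.1,-0.1,0,0,0.3,0,0.3],
  [0,0,0,0,0,0,0.3],
  [0,0,0,0,0,0,0.3],
  [0,0,0,0,0,0,0.3],
  [0,0,0,0,0,0,0.3],
  [0,0,0,0,0,0,0.3],
  [0,0,0,0,0,0,0.3],
  [0,0,0,0,0,0,0.2],
], force=12)

```text
time_s: 17.0
tool_pos: [0.4023, 0.2, 0.0407]
orientation: [-0.0, 0.706, 0.708, 0.002]
contact_force: [-0.7, -0.5, -0.2]
width: 0.0326
```

servo_tool([
  [0,0,0,0,0,0,0.2],
  [0,0,0,0,0,0,0.2],
  [0,0,1,0,0,0,0.2],
  [0,0,3,0,0,0,0.2],
  [0,0,3,0,0,0,0.2],
  [0,0,0,0,0,0,0.2],
])

```text
time_s: 17.6
tool_pos: [0.401, 0.1994, 0.1136]
orientation: [-0.001, 0.706, 0.708, 0.001]
contact_force: [0.4, 0.0, 0.3]
width: 0.0329
```

```bash
python3 s.py
```

```text
pos [0.401  0.1994 0.1136] yaw 90.1 fix rx,ry -0.1 -0.0 w 0.0329 f [0.4 0.  0.3] q [-0.46  0.29 -0.07  2.15  0.03  0.7  -0.54]
```

Run:
```python
from h import *
K,_,_=cam('wrist'); he=np.array(bot.camera_model('wrist')['hand_eye'])
for f,t,q,u in (('w4',(.5675,.0109,.1203),(.001,.695,.719,0),(413,230)),('w7',(.5698,.2568,.1162),(0,.799,.601,-.004),(416,222))):
    T=np.eye(4);T[:3,:3]=R.from_quat([q[1],q[2],q[3],q[0]]).as_matrix();T[:3,3]=t;T=T@he;c=(K,T[:3,:3],T[:3,3])
    im=cv2.imread(f'pics/{f}.png'); V=im.max(2) if f=='w7' else im[...,2]
    m=(V<(115 if f=='w7' else 75)).astype(np.uint8); m=cv2.morphologyEx(m,cv2.MORPH_OPEN,np.ones((15,15))); k,l=cv2.connectedComponents(m); b=(l==l[u[1],u[0]]).astype(np.uint8)
    s=cv2.convexHull(max(cv2.findContours(b,0,1)[0],key=cv2.contourArea)); e=plane(c,s[:,0].astype(float),.0045)[:,:2].astype(np.float32)
    print(f,cv2.boundingRect(s),cv2.fitEllipse(e),plane(c,[u],.0045))
```

```text
w4 (0, 0, 640, 413) ((0.5861302018165588, 0.0066939531825482845), (0.30778807401657104, 2.400083065032959), 91.85455322265625) [[0.63165589 0.01519901 0.0045    ]]
w7 (379, 187, 75, 73) ((0.6331197023391724, 0.24576903879642487), (0.05318104848265648, 0.05345407500863075), 103.36383819580078) [[0.63384206 0.24736174 0.0045    ]]
```

servo_tool([
  [3.7,-3,0,0,0,0,0.2],
  [3.7,-3,0,0,0,0,0.2],
  [3.7,-3,0,0,0,0,0.2],
  [3.7,-3,0,0,0,0,0.2],
  [3.7,-3,0,0,0,0,0.2],
  [2,-2,0,0,0,0,0.2],
  [0,0,0,0,0,0,0.2],
])

```text
time_s: 18.3
tool_pos: [0.6111, 0.023, 0.1152]
orientation: [0.0, 0.703, 0.711, 0.002]
contact_force: [-0.8, -0.9, -0.8]
width: 0.0325
```

```bash
python3 s.py
```

```text
pos [0.6111 0.023  0.1152] yaw 90.6 fix rx,ry -0.2 0.2 w 0.0325 f [-0.8 -0.9 -0.8] q [-0.09  0.53  0.01  1.76 -0.01  0.84 -0.06]
```

servo_tool([
  [1.5,-0.6,0,-0.2,0.2,-0.6,0.2],
  [0.6,-0.3,-2,0,0,0,0.2],
  [0,0,-2,0,0,0,0.2],
  [0,0,-1,0,0,0,0.2],
  [0,0,0,0,0,0,0.2],
])

```text
time_s: 18.8
tool_pos: [0.6298, 0.0149, 0.0621]
orientation: [-0.002, 0.707, 0.707, -0.002]
contact_force: [-0.8, 1.2, -1.5]
width: 0.0326
```

```bash
python3 s.py
```

```text
pos [0.6298 0.0149 0.0621] yaw 90.0 fix rx,ry -0.0 -0.3 w 0.0326 f [-0.8  1.2 -1.5] q [-0.08  0.64  0.01  1.73 -0.01  0.78 -0.06]
```

servo_tool([
  [0.2,-0.1,-0.7,0,-0.3,0,0.2],
  [0,0,-0.5,0,0,0,0.2],
  [0,0,-0.2,0,0,0,0.2],
  [0,0,0,0,0,0,0.2],
])

```text
time_s: 19.2
tool_pos: [0.6319, 0.0156, 0.0486]
orientation: [0.0, 0.707, 0.707, 0.001]
contact_force: [-0.8, 0.2, -1.0]
width: 0.0328
```

```bash
python3 s.py
```

```text
pos [0.6319 0.0156 0.0486] yaw 90.1 fix rx,ry -0.1 0.1 w 0.0328 f [-0.8  0.2 -1. ] q [-0.08  0.66  0.01  1.73 -0.01  0.75 -0.06]
```

servo_tool([
  [0,-0.1,-0.3,0,0,0,0.2],
  [0,0,0,0,0,0,0.2],
  [0,0,0,0,0,0,0.5],
  [0,0,0,0,0,0,0.6],
  [0,0,0,0,0,0,0.6],
  [0,0,0,0,0,0,0.6],
])

```text
time_s: 19.8
tool_pos: [0.6332, 0.0145, 0.0471]
orientation: [0.001, 0.707, 0.707, 0.002]
contact_force: [-0.5, -0.4, 0.2]
width: 0.0544
```

```bash
python3 s.py
```

```text
pos [0.6332 0.0145 0.0471] yaw 90.1 fix rx,ry -0.1 0.3 w 0.0544 f [-0.5 -0.4  0.2] q [-0.07  0.66  0.01  1.73 -0.01  0.75 -0.05]
```

servo_tool([
  [0,0,2,0,0,0,0.7],
  [0,0,4,0,0,0,1],
  [0,0,4.5,0,0,0,1],
  [-2,-1,2,0,0,0,1],
  [-4.6,-1,0,0,0,0,1],
  [-4.6,-1,0,0,0,0,1],
  [-4.6,0,0,0,0,0,1],
  [-4,0,0,0,0,0,1],
])

```text
time_s: 20.6
tool_pos: [0.4339, -0.0157, 0.1769]
orientation: [0.004, 0.707, 0.708, 0.005]
contact_force: [0.8, 0.0, -0.2]
width: 0.0918
```

servo_tool([
  [-0.5,0,0,0,0,0,1],
  [0,0,0,0,0,0,1],
])

```text
time_s: 20.8
tool_pos: [0.423, -0.0161, 0.177]
orientation: [0.003, 0.707, 0.707, 0.004]
contact_force: [0.6, -0.3, 0.4]
width: 0.0917
```

```bash
python3 s.py
python3 - <<'E'
from h import *
c,im,d,P=look('w10'); bottle(P,d,(.426,-.011))
E
```

```text
pos [ 0.423  -0.0161  0.177 ] yaw 90.1 fix rx,ry -0.1 0.5 w 0.0917 f [ 0.6 -0.3  0.4] q [-0.04  0.14  0.01  2.17 -0.    0.83 -0.02]
bottle z 0.01 1069 [[0.4099, -0.0217, 0.0113], [0.4412, 0.0065, 0.0546]] ((0.42566990852355957, -0.00984656997025013), 0.016719136387109756)
bottle z 0.062 131 [[0.4169, -0.0186, 0.0621], [0.4351, -0.0005, 0.07]] ((0.42595404386520386, -0.009997377172112465), 0.009814932011067867)
bottle z 0.07 476 [[0.4176, -0.0173, 0.0702], [0.4341, -0.0018, 0.0868]] ((0.42564040422439575, -0.009632504545152187), 0.008875180035829544)
```

servo_tool([
  [0.3,0.6,-1,-0.1,0.5,0,1],
  [0,0,-3,0,0,0,1],
  [0,0,-4,0,0,0,1],
  [0,0,-3,0,0,0,1],
  [0,0,-1,0,0,0,1],
  [0,0,0,0,0,0,1],
])

```text
time_s: 21.45
tool_pos: [0.4381, -0.0064, 0.0517]
orientation: [0.003, 0.706, 0.708, 0.004]
contact_force: [-0.6, -0.4, 0.1]
width: 0.0918
```

```bash
python3 s.py
```

```text
pos [ 0.4381 -0.0064  0.0517] yaw 90.2 fix rx,ry -0.1 0.5 w 0.0918 f [-0.6 -0.4  0.1] q [-0.05  0.4   0.    2.21 -0.    0.52 -0.04]
```

servo_tool([
  [-0.8,-0.3,-0.3,-0.1,0.5,0,1],
  [-0.4,0,-0.8,0,0,0,1],
  [0,0,0,0,0,0,1],
  [0,0,0,0,0,0,1],
])

```text
time_s: 21.85
tool_pos: [0.4283, -0.0092, 0.042]
orientation: [0.002, 0.706, 0.708, 0.001]
contact_force: [0.6, -0.3, 0.6]
width: 0.092
```

```bash
python3 s.py
```

```text
pos [ 0.4283 -0.0092  0.042 ] yaw 90.2 fix rx,ry 0.1 0.2 w 0.092 f [ 0.6 -0.3  0.6] q [-0.05  0.41  0.01  2.23 -0.    0.5  -0.04]
```

servo_tool([
  [-0.3,-0.1,-0.2,0,0.2,0,0.3],
  [0,0,0,0,0,0,0.3],
  [0,0,0,0,0,0,0.3],
  [0,0,0,0,0,0,0.3],
  [0,0,0,0,0,0,0.3],
  [0,0,0,0,0,0,0.3],
  [0,0,0,0,0,0,0.3],
  [0,0,0,0,0,0,0.2],
])

```text
time_s: 22.65
tool_pos: [0.4269, -0.0104, 0.0418]
orientation: [0.002, 0.706, 0.708, 0.002]
contact_force: [0.0, -0.1, -0.7]
width: 0.0327
```

servo_tool([
  [0,0,0,0,0,0,0.2],
  [0,0,0,0,0,0,0.2],
  [0,0,1,0,0,0,0.2],
  [0,0,3,0,0,0,0.2],
  [0,0,4,0,0,0,0.2],
  [0,0,4,0,0,0,0.2],
  [0,0,0,0,0,0,0.2],
])

```text
time_s: 23.35
tool_pos: [0.4246, -0.0104, 0.1672]
orientation: [0.0, 0.706, 0.708, 0.0]
contact_force: [0.9, -0.1, -0.7]
width: 0.0329
```

```bash
python3 s.py
```

```text
pos [ 0.4246 -0.0104  0.1672] yaw 90.2 fix rx,ry 0.0 0.1 w 0.0329 f [ 0.9 -0.1 -0.7] q [-0.05  0.16  0.01  2.17 -0.    0.81 -0.03]
```

servo_tool([
  [3,3.6,0,0,0,0,0.2],
  [3,3.7,0,0,0,0,0.2],
  [3,3.7,0,0,0,0,0.2],
  [3,3.7,0,0,0,0,0.2],
  [3,3.7,0,0,0,0,0.2],
  [3,3.7,0,0,0,0,0.2],
  [1.5,2,-2,0,0,0,0.2],
  [0,0,-2,0,0,0,0.2],
])

```text
time_s: 24.15
tool_pos: [0.6252, 0.2401, 0.1329]
orientation: [0.002, 0.709, 0.705, 0.004]
contact_force: [-0.8, -0.9, -0.7]
width: 0.0325
```

```bash
python3 s.py
```

```text
pos [0.6252 0.2401 0.1329] yaw 89.7 fix rx,ry -0.2 0.5 w 0.0325 f [-0.8 -0.9 -0.7] q [-0.36  0.6  -0.07  1.6   0.05  0.94 -0.45]
```

servo_tool([
  [0.8,0.5,-2,-0.2,0.5,0,0.2],
  [0,0,-3,0,0,0,0.2],
  [0,0,-1.5,0,0,0,0.2],
  [0,0,-0.3,0,0,0,0.2],
  [0,0,0,0,0,0,0.2],
])

```text
time_s: 24.65
tool_pos: [0.6298, 0.2462, 0.0586]
orientation: [-0.001, 0.708, 0.707, -0.004]
contact_force: [-0.2, -0.0, 0.2]
width: 0.0327
```

```bash
python3 s.py
```

```text
pos [0.6298 0.2462 0.0586] yaw 89.9 fix rx,ry 0.2 -0.5 w 0.0327 f [-0.2 -0.   0.2] q [-0.37  0.71 -0.06  1.59  0.06  0.85 -0.46]
```

servo_tool([
  [0.4,-0.1,-0.5,0.2,-0.5,0,0.2],
  [0,0,-0.4,0,0,0,0.2],
  [0,0,-0.2,0,0,0,0.2],
  [0,0,0,0,0,0,0.2],
])

```text
time_s: 25.05
tool_pos: [0.6368, 0.245, 0.0512]
orientation: [0.002, 0.708, 0.706, 0.003]
contact_force: [0.3, 0.2, -0.0]
width: 0.0325
```

```bash
python3 s.py
```

```text
pos [0.6368 0.245  0.0512] yaw 89.8 fix rx,ry -0.1 0.5 w 0.0325 f [ 0.3  0.2 -0. ] q [-0.36  0.72 -0.06  1.6   0.06  0.82 -0.45]
```

servo_tool([
  [-0.3,0,-0.3,-0.1,0.4,0,0.2],
  [0,0,-0.1,0,0,0,0.2],
  [0,0,0,0,0,0,0.2],
])

```text
time_s: 25.35
tool_pos: [0.6342, 0.2452, 0.0481]
orientation: [0.0, 0.708, 0.706, 0.001]
contact_force: [-0.7, 0.3, -1.0]
width: 0.0325
```

```bash
python3 s.py
```

```text
pos [0.6342 0.2452 0.0481] yaw 89.8 fix rx,ry -0.1 0.1 w 0.0325 f [-0.7  0.3 -1. ] q [-0.36  0.73 -0.06  1.6   0.06  0.82 -0.45]
```

servo_tool([
  [0,0,-0.15,0,0,0,0.2],
  [0,0,0,0,0,0,0.2],
  [0,0,0,0,0,0,0.5],
  [0,0,0,0,0,0,0.6],
  [0,0,0,0,0,0,0.6],
  [0,0,0,0,0,0,0.6],
])

```text
time_s: 25.95
tool_pos: [0.6343, 0.2455, 0.0467]
orientation: [0.0, 0.708, 0.706, 0.001]
contact_force: [0.7, -0.2, 0.1]
width: 0.0541
```

servo_tool([
  [0,0,2,0,0,0,0.7],
  [0,0,4,0,0,0,1],
  [0,0,4.5,0,0,0,1],
  [-1,-3,2,0,0,0,1],
  [-2,-4.5,0,0,0,0,1],
  [-2,-4.5,0,0,0,0,1],
  [-2,-4.5,0,0,0,0,1],
  [-2,-4.5,0,0,0,0,1],
])

```text
time_s: 26.75
tool_pos: [0.5416, 0.04, 0.1767]
orientation: [0.0, 0.703, 0.711, 0.005]
contact_force: [0.3, -1.1, 0.8]
width: 0.0918
```

```bash
python3 s.py
python3 - <<'E'
from h import *
c,im,d,P=look('w11'); bottle(P,d,(.633,.245))
E
```

```text
pos [0.5416 0.04   0.1767] yaw 90.7 fix rx,ry -0.4 0.4 w 0.0918 f [ 0.3 -1.1  0.8] q [-0.08  0.34 -0.04  1.89  0.01  0.9  -0.12]
```

servo_tool([
  [-1.9,-4,0,0,0,0,1],
  [-1.9,-4,0,0,0,0,1],
  [-1.9,-4,0,0,0,0,1],
  [-1.9,-4,0,0,0,0,1],
  [-1.9,-4,0,0,0,0,1],
  [-1,-2,0,0,0,0,1],
  [0,0,0,0,0,0,1],
])

```text
time_s: 27.5
tool_pos: [0.4308, -0.1943, 0.1791]
orientation: [0.003, 0.709, 0.706, 0.003]
contact_force: [-0.1, 0.6, 0.4]
width: 0.0919
```

```bash
python3 s.py
python3 - <<'E'
from h import *
c,im,d,P=look('w12'); bottle(P,d,(.4245,-.202))
E
```

```text
pos [ 0.4308 -0.1943  0.1791] yaw 89.7 fix rx,ry 0.1 0.5 w 0.0919 f [-0.1  0.6  0.4] q [ 0.29  0.22  0.09  2.06 -0.03  0.86  0.39]
bottle z 0.01 1112 [[0.4083, -0.2133, 0.0112], [0.4395, -0.1871, 0.0545]] ((0.42383185029029846, -0.2033008188009262), 0.016722118481993675)
bottle z 0.062 152 [[0.4144, -0.2106, 0.0622], [0.4331, -0.1939, 0.07]] ((0.4237959682941437, -0.20322683453559875), 0.009662194177508354)
bottle z 0.07 440 [[0.4154, -0.21, 0.0701], [0.4315, -0.1954, 0.0868]] ((0.4236462116241455, -0.2031715363264084), 0.008847054094076157)
```

servo_tool([
  [-0.8,-0.9,-1,0.1,0.5,0,1],
  [-0.4,0,-3,0,0,0,1],
  [-0.2,0,-4,0,0,0,1],
  [0,0,-3,0,0,0,1],
  [0,0,-1,0,0,0,1],
  [0,0,0,0,0,0,1],
])

```text
time_s: 28.15
tool_pos: [0.421, -0.1965, 0.0547]
orientation: [0.0, 0.704, 0.711, 0.002]
contact_force: [-0.2, 0.4, 0.5]
width: 0.0919
```

```bash
python3 s.py
```

```text
pos [ 0.421  -0.1965  0.0547] yaw 90.6 fix rx,ry -0.2 0.2 w 0.0919 f [-0.2  0.4  0.5] q [ 0.32  0.43  0.07  2.15 -0.06  0.57  0.45]
```

servo_tool([
  [0.2,-0.6,-0.5,-0.2,0.2,-0.5,1],
  [0,0,-0.9,0,0,0,1],
  [0,0,0,0,0,0,1],
  [0,0,0,0,0,0,1],
])

```text
time_s: 28.55
tool_pos: [0.4265, -0.2032, 0.0423]
orientation: [0.003, 0.706, 0.708, 0.001]
contact_force: [-0.4, -0.7, 1.2]
width: 0.0918
```

```bash
python3 s.py
```

```text
pos [ 0.4265 -0.2032  0.0423] yaw 90.1 fix rx,ry 0.2 0.3 w 0.0918 f [-0.4 -0.7  1.2] q [ 0.32  0.46  0.08  2.14 -0.06  0.54  0.45]
```

servo_tool([
  [-0.3,0,-0.2,0.1,0.3,0,0.3],
  [0,0,0,0,0,0,0.3],
  [0,0,0,0,0,0,0.3],
  [0,0,0,0,0,0,0.3],
  [0,0,0,0,0,0,0.3],
  [0,0,0,0,0,0,0.3],
  [0,0,0,0,0,0,0.3],
  [0,0,0,0,0,0,0.2],
])

```text
time_s: 29.35
tool_pos: [0.4243, -0.2039, 0.042]
orientation: [0.001, 0.706, 0.708, 0.0]
contact_force: [0.4, -0.4, 0.8]
width: 0.0331
```

servo_tool([
  [0,0,0,0,0,0,0.2],
  [0,0,0,0,0,0,0.2],
  [0,0,1,0,0,0,0.2],
  [0,0,3,0,0,0,0.2],
  [0,0,4,0,0,0,0.2],
  [0,0,3,0,0,0,0.2],
  [0,0,0,0,0,0,0.2],
])

```text
time_s: 30.05
tool_pos: [0.4223, -0.2031, 0.1568]
orientation: [-0.0, 0.706, 0.708, -0.001]
contact_force: [1.0, -1.0, -0.1]
width: 0.0328
```

```bash
python3 s.py
```

```text
pos [ 0.4223 -0.2031  0.1568] yaw 90.1 fix rx,ry 0.1 -0.1 w 0.0328 f [ 1.  -1.  -0.1] q [ 0.3   0.25  0.1   2.08 -0.03  0.81  0.42]
```

servo_tool([
  [4,-0.5,0,0,0,0,0.2],
  [4.5,-0.5,0,0,0,0,0.2],
  [4.5,-0.5,0,0,0,0,0.2],
  [4.5,-0.5,0,0,0,0,0.2],
  [2,-0.2,-2,0,0,0,0.2],
  [0,0,-2,0,0,0,0.2],
  [0,0,0,0,0,0,0.2],
])

```text
time_s: 30.75
tool_pos: [0.6212, -0.2242, 0.115]
orientation: [-0.001, 0.707, 0.707, -0.001]
contact_force: [-1.5, 0.2, -0.5]
width: 0.0327
```

```bash
python3 s.py
```

```text
pos [ 0.6212 -0.2242  0.115 ] yaw 90.0 fix rx,ry -0.1 -0.1 w 0.0327 f [-1.5  0.2 -0.5] q [ 0.25  0.61  0.08  1.63 -0.06  0.91  0.35]
```

servo_tool([
  [1,-0.2,-1,0,0,0,0.2],
  [0,0,-2.5,0,0,0,0.2],
  [0,0,-1.5,0,0,0,0.2],
  [0,0,-0.3,0,0,0,0.2],
  [0,0,0,0,0,0,0.2],
])

```text
time_s: 31.25
tool_pos: [0.6294, -0.2263, 0.0617]
orientation: [-0.002, 0.707, 0.707, -0.001]
contact_force: [-0.3, 0.4, -0.5]
width: 0.0324
```

```bash
python3 s.py
```

```text
pos [ 0.6294 -0.2263  0.0617] yaw 90.0 fix rx,ry -0.1 -0.3 w 0.0324 f [-0.3  0.4 -0.5] q [ 0.25  0.69  0.07  1.62 -0.06  0.83  0.35]
```

servo_tool([
  [0.2,0,-0.6,-0.1,-0.3,0,0.2],
  [0,0,-0.5,0,0,0,0.2],
  [0,0,-0.2,0,0,0,0.2],
  [0,0,0,0,0,0,0.2],
])

```text
time_s: 31.65
tool_pos: [0.6329, -0.2271, 0.051]
orientation: [0.002, 0.707, 0.707, 0.001]
contact_force: [-0.4, -0.9, -0.4]
width: 0.0327
```

```bash
python3 s.py
```

```text
pos [ 0.6329 -0.2271  0.051 ] yaw 89.9 fix rx,ry 0.1 0.3 w 0.0327 f [-0.4 -0.9 -0.4] q [ 0.25  0.71  0.07  1.62 -0.07  0.81  0.35]
```

servo_tool([
  [0,0,-0.3,0,0.2,0,0.2],
  [0,0,-0.15,0,0,0,0.2],
  [0,0,0,0,0,0,0.2],
  [0,0,0,0,0,0,0.5],
  [0,0,0,0,0,0,0.5],
  [0,0,0,0,0,0,0.5],
  [0,0,0,0,0,0,0.5],
])

```text
time_s: 32.35
tool_pos: [0.6338, -0.2274, 0.0473]
orientation: [0.002, 0.707, 0.707, 0.0]
contact_force: [1.0, -0.3, 0.6]
width: 0.0463
```

servo_tool([
  [0,0,2,0,0,0,0.6],
  [0,0,4,0,0,0,0.8],
  [0,0,4.5,0,0,0,1],
  [0,-1,3,0,0,0,1],
  [-2,-4,1,0,0,0,1],
  [-2,-4,0,0,0,0,1],
  [0,0,0,0,0,0,1],
])

```text
time_s: 33.05
tool_pos: [0.5918, -0.3171, 0.1983]
orientation: [0.002, 0.705, 0.709, -0.0]
contact_force: [-0.0, -0.6, -1.1]
width: 0.0914
```

```bash
python3 s.py
python3 - <<'E'
from h import *
c,im,d,P=look('w13'); bottle(P,d,(.632,-.226))
im,d=bot.capture('side'); cv2.imwrite('pics/side1.png',cv2.resize(im[130:420,220:540],None,fx=2,fy=2)); P=cloud(cam('side'),d)
for xy in ((.632,.008),(.633,.24),(.632,-.231)): print(xy); bottle(P,d,xy)
E
```

```text
pos [ 0.5918 -0.3171  0.1983] yaw 90.3 fix rx,ry 0.2 0.1 w 0.0914 f [-0.  -0.6 -1.1] q [ 0.38  0.54  0.11  1.54 -0.06  1.06  0.5 ]
bottle z 0.01 666 [[0.6004, -0.2581, 0.01], [0.6652, -0.1935, 0.0549]] ((0.6320366263389587, -0.22597844898700714), 0.03994818404316902)
bottle z 0.062 60 [[0.6231, -0.2367, 0.0622], [0.6354, -0.2178, 0.0698]] ((0.6323757171630859, -0.22735393047332764), 0.00983812753111124)
bottle z 0.07 577 [[0.6238, -0.2358, 0.0706], [0.6415, -0.2188, 0.0898]] ((0.6326688528060913, -0.22838419675827026), 0.009335248731076717)
(0.632, 0.008)
bottle z 0.01 33 [[0.6016, -0.0098, 0.0101], [0.6654, 0.0027, 0.0195]] ((0.6335406303405762, -0.0071499464102089405), 0.0321994386613369)
(0.633, 0.24)
(0.632, -0.231)
bottle z 0.01 315 [[0.6004, -0.2619, 0.0101], [0.6646, -0.2113, 0.0548]] ((0.6315803527832031, -0.23073329031467438), 0.039910659193992615)
bottle z 0.062 29 [[0.6237, -0.2414, 0.0622], [0.6417, -0.226, 0.0694]] ((0.631788969039917, -0.2320169359445572), 0.010462574660778046)
bottle z 0.07 74 [[0.6247, -0.2399, 0.0704], [0.6416, -0.2249, 0.0894]] ((0.6323264241218567, -0.23195834457874298), 0.009642357006669044)
```

View pics/side1.png

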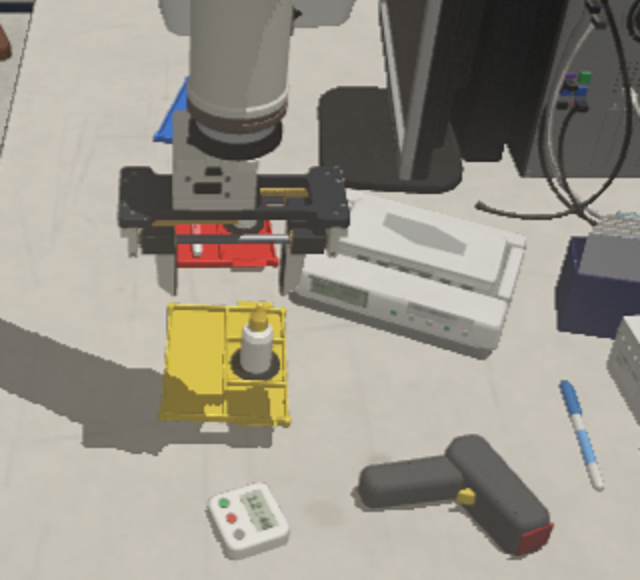

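View pics/w13.png

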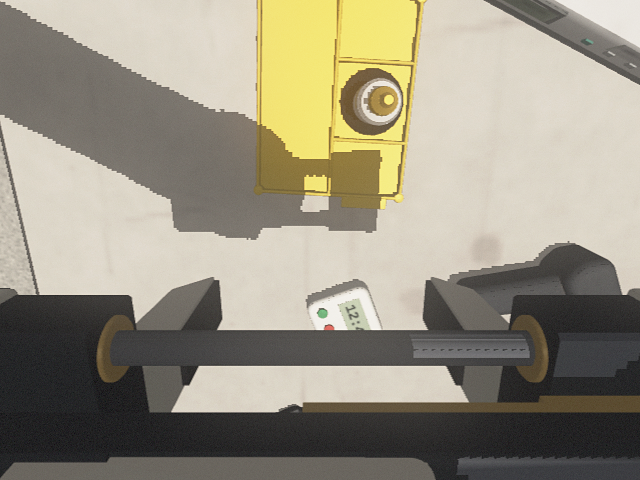

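Yellow stands on its pad (wrist image (380,100)). Moving the arm aside to check all.

servo_tool([
  [-3,1,2,0,0,0,1],
  [-4,1,1,0,0,0,1],
  [-4,1,1,0,0,0,1],
  [-4,1,0,0,0,0,1],
  [-2,0,0,0,0,0,1],
  [0,0,0,0,0,0,1],
])

```text
time_s: 33.75
tool_pos: [0.4232, -0.2572, 0.2331]
orientation: [-0.004, 0.698, 0.716, 0.003]
contact_force: [0.1, 0.2, 0.3]
width: 0.0916
```

Run:
```python
from h import *
im,d=bot.capture('side'); cv2.imwrite('pics/side2.png',cv2.resize(im[130:420,220:540],None,fx=2,fy=2)); P=cloud(cam('side'),d)
for xy in ((.632,.008),(.633,.24),(.632,-.231)):
    p=P[(d>0)&(np.hypot(P[...,0]-xy[0],P[...,1]-xy[1])<.035)&(P[...,2]>.02)&(P[...,2]<.11)]
    for a,b in ((.02,.055),(.066,.1)):
        q=p[(p[:,2]>a)&(p[:,2]<b)]; print(xy,a,len(q),q.min(0).round(4),q.max(0).round(4)) if len(q) else print('none')
f=np.load('side0.npz'); P0=cloud((f['K'],f['r'],f['o']),f['d'])
for n,x0,x1,y0,y1 in (('timer',.56,.67,-.49,-.37),('tape',.6,.7,.345,.43)):
    for Q in (P0,P):
        m=(Q[...,2]>.01)&(Q[...,2]<.055)&(Q[...,0]>x0)&(Q[...,0]<x1)&(Q[...,1]>y0)&(Q[...,1]<y1); print(n,Q[m].mean(0).round(4),m.sum())
```

```text
(0.632, 0.008) 0.02 162 [ 0.6157 -0.0089  0.0201] [0.6486 0.0144 0.055 ]
(0.632, 0.008) 0.066 72 [ 0.6236 -0.0048  0.0662] [0.6413 0.0159 0.0932]
(0.633, 0.24) 0.02 132 [0.6173 0.2218 0.0202] [0.6502 0.2477 0.0549]
(0.633, 0.24) 0.066 53 [0.6241 0.2283 0.0672] [0.6431 0.2509 0.0949]
(0.632, -0.231) 0.02 202 [ 0.6165 -0.2474  0.02  ] [ 0.6496 -0.2269  0.0548]
(0.632, -0.231) 0.066 96 [ 0.6235 -0.2411  0.0667] [ 0.6417 -0.2257  0.0938]
timer [ 0.6143 -0.4328  0.0183] 1025
timer [ 0.6145 -0.4328  0.0183] 1030
tape [0.6566 0.3793 0.0367] 496
tape [0.6571 0.3796 0.0377] 477
```

View pics/side2.png

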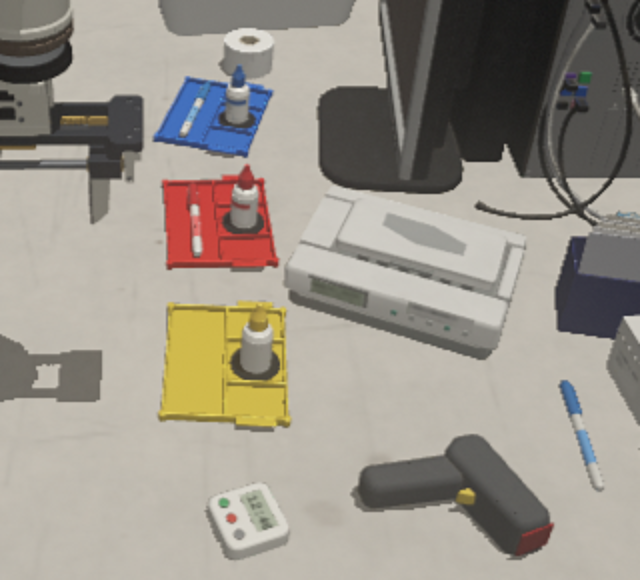

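All bottles stand upright, centred on their own pads at (242,222), (236,122) and (256,360). Both pens lie in their bays, and the tape and timer have not moved.

```bash
python3 -c "
from workcell import bot
print(bot.job_done())"
```

```text
the job is handed in; nothing more can be done
None
```

All five items are in the trays of their own colour, and I handed the job in at about 34 s of the 125 s allowed. The hand-in reported no verdict.

- **Bottles:** the last side view shows all three upright on their own pads. By the measured poses, each is within about 2–3 mm of its pad's centre.
- **Markers:** wrist-camera checks after release put the red and the blue marker flat and near the middle of their long bays, parallel to the trays within about 1–2°.
- **Bystanders:** the tape and the timer measure within 1 mm of where they started.
- **What went wrong on the way:** the first grasp of the red marker held it too high and slipped. I gripped it again lower and it held.
- **Readings that disagreed:** the side camera's depth puts the bottles about 5 mm closer to it than the wrist camera does, because it only sees their front faces. I used the wrist values for picking and took the offset into account in the final check.

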